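# Close the ink mixer and refit its knob

### The job

Get the bench ink mixer ready: first twist the ribbed screw cap of its pot clockwise until it is tight, then pick up the loose pointer knob, turn it so that its D-shaped bore matches the flat of the steel spindle, and push it onto the spindle against the spring collar until the spindle's end is about flush with the knob's top. Keep pressing: finish while the gripper is still on the knob and holds it fully down. Leave the ink pot, brush, spatula and tape roll where they are.

Things in the scene. Friction and masses are not known exactly. Their poses are not given: they have to be found in the camera images.
- pot: the ink mixer, fixed to the table: steel foot 100 mm across, 8 mm high; white round pot 80 mm across up to z = 70 mm. Origin on the axis at the underside, z up, +x towards the side of the spindle's flat (white line on the foot there). A stop peg 6 mm thick stands on the shoulder at +y, 33 mm from the axis, up to z = 76 mm.
- spindle_tip (a point): centre of the upper end of the steel spindle, 126 mm above the table; axes as the pot's. The spindle is on the pot's axis, 14 mm in diameter with a flat 3.5 mm from the axis all the way down (D shape), facing +x. Its last 2.5 mm are tapered. It never turns.
- cap (a joint): turn of the grey ribbed screw cap, in rad: grows clockwise seen from above, stays where it is left (friction 0.1 N m), tight at its hard stop at 1.4. The cap is captive, does not rise or sink, and starts 0.7 to 1.4 rad short of tight. When it is tight the lug at its foot (10 mm long, 7 mm high) lies against the stop peg.
- cap_top (a point): centre of the cap's upper face (the spindle passes through it), 96 mm above the table. The cap is round, 54 mm across, 26 mm high (z = 70 to 96 mm); its lug and the stop peg lie below z = 77 mm, so grip it higher than that.
- collar (a joint): how far the sprung steel collar round the spindle is pressed down, in m: 0 at rest, 0.008 at its hard stop; the spring gives 3.2 N at rest and 9.6 N at the stop, and pushes the knob up again if let go
- collar_rest (a point): centre of the upper face of the collar (26 mm across) when at rest, 106 mm above the table; the knob's underside lands on the collar
- knob: the loose black pointer knob, standing on the table, about 60 g, 28 mm high. Origin on the bore axis at the underside, z up, +x to the pointed nose (34.5 mm from the axis, white line on top). Skirt 48 mm across, 8 mm high; above it, from 8 to 28 mm, a grip block 44 mm long in x and 26 mm wide in y with flat parallel sides.
- knob_bore (a point): centre of the bore at the knob's top; axes as the knob's. The bore goes right through: D shape 15.8 mm across, flat 4.5 mm from the axis on the nose side (+x). It fits the spindle only with knob +x along pot +x (about 0.15 rad of play). Fully down, the knob's underside is 98 mm above the table and its top flush with the spindle's end.
- ink_pot: bystander: small ink pot 67 mm across and 58 mm high, origin under its centre
- brush: bystander: brush 193 mm long (along its x) and 21 mm thick, origin under its centre
- spatula: bystander: spatula with timber handle, 205 mm long (along its x), origin under its centre
- tape: bystander: roll of tape 92 mm across, 24 mm high, origin under its centre
Not all that is in view belongs to the job. Several things look just like the knob: the one meant starts farthest to the robot's right.

How it is judged:
On the way, in this order (a step that is already met when the one before it is completed fails the run):
1. the cap is twisted tight (value of joint cap above 1.3 rad), for 0.2 s.
2. the knob is lifted off the table by the fingers (height (world z) of knob above 0.05 m and contact force between the fingers and knob above 1 N), for 0.2 s.
3. the knob is on the spindle, key to key (horizontal distance between knob and spindle_tip below 0.004 m and z of knob in the frame of pot below 0.116 m and angle between the x axis of knob and the x axis of pot, either way round below 0.25 rad), for 0.1 s.
At the end, for the whole second after the job is handed in: The cap is tight (within 0.13 rad of its stop); the knob is upright on the spindle, centred within 3 mm, keyed to its flat and within 3.5 mm of fully down, with the collar pressed more than 5 mm; the fingers still touch the knob and press it onto the collar with more than 3 N, at rest (value of joint cap above 1.27 rad and value of joint collar above 0.005 m and z of knob in the frame of pot below 0.1015 m and horizontal distance between knob and spindle_tip below 0.003 m and angle between the x axis of knob and the x axis of pot, either way round below 0.25 rad and angle between knob's own z axis and vertical below 0.1 rad and contact force between knob and pot above 3 N and contact force between the fingers and knob above 2 N and linear speed of knob below 0.02 m/s); the arm keeps its last pose, push and grip.
It fails at once if a bystander is pushed away by more than 30 mm (distance of any of ink_pot, brush, spatula, tape from where it was at the start of the episode above 0.03 m).
It also fails if it takes over 51 s, if anything falls off the work surface, if the arm or the gripper's body presses on something with over 40 N, if the wrist force passes 120 N, or if a joint passes its speed limit or range.

### The arm

A 7-joint arm with a two-finger parallel gripper is mounted at the origin on the work surface; the furniture and walls round the work are solid. World frame = base frame: x ahead of the robot, y to its left, z up, the work surface at z = 0. Lengths are in m, angles in rad, forces in N, time in s.
With the tool pointing down it reaches from about 0.4 to 0.925 m from the base axis. Payload 5.6 kg.
Tool frame: the origin (TCP) lies at the very end of the fingers, on their centre line; the grasp point (between the pads) lies 19 mm behind it; z points along the fingers, y is the direction in which the jaws open and shut (so a half turn about z gives the same grasp; the last joint's range is limited). The gripper opens to 85 mm and grips with 20 to 120 N. Pads are 22 mm wide; open, the fingers measure 114 mm over their backs; the gripper's body (76 mm by 85 mm) begins 54 mm behind the grasp point. The pads swing forward as they close: fully open they stand 13 mm farther back than shut.
Start: joints at [-1.158, 0.468, -0.012, 1.603, 0.006, 1.071, -0.056], TCP at [0.286, 0.584, 0.194] pointing down, gripper open.
Joint ranges: [-2.53, 2.53], [-0.31, 2.02], [-1.57, 1.55], [0.28, 2.44], [-1.29, 4.43], [0.15, 1.84], [-2.92, 2.92]. Speed limits (rad/s): [2.57, 2.57, 3.14, 3.14, 3.14, 3.14, 3.14].

### API

Orientations are given as a unit quaternion [x, y, z, w].
In Python, from rig import * gives the robot as it stands.
- The arm moves only by the shell command python3 -m pendant 'ROWS' [OPENING]. ROWS is JSON, one flat list of numbers, 6 for each row, row after row: the shift along the world's x, y, z normalised to -1 to 1, where 1 is 10 cm, then the turn, a rotation vector about the world's x, y, z normalised to -1 to 1, where 1 is pi rad. In form: [x, y, z, rx, ry, rz, x, y, z, rx, ry, rz, ...]. A call has 1 to 12 rows; each row shifts and turns the commanded pose from where the row before left it; what a row does not reach is not made up. A row lasts 1/12 s, in which the tool goes at most 41.7 mm and 7.16 degrees, less where a joint would pass 70% of its speed; a pose out of reach is approached as far as the arm can. A call with a number of a shift or a turn outside -1 to 1 is refused whole. A call with a gripper value outside its range is refused whole. OPENING is the gripper's target within -1 to 1 (fully open at 1, half-way at 0, shut at -1), set as the call begins (- or left out, the last holds). The fingers move at their own pace and stop on an object; the grip force is fixed at half the most. Time passes only in rows, so rows that do not move let the fingers close. It gives the time, the measured TCP pose, the force and the opening at its end, in the units of the state.
- observe(): the state, without advancing time (a new reading comes with each control period).
- camera(name): name is "scene" or "top" or "wrist"; returns (picture, depth): 384x512x3 uint8, red, green, blue; 384x512 float32, m along the optical axis (not along the pixel's ray), 0 where there is no reading.
- camera_model(name): a dict with "vertical_fov" (degrees; the focal length in pixels is half the picture's height over the tangent of half this angle, whatever the lens; pixels are square), "cx", "cy" (the principal point, pixels), "origin" and "rotation" of the camera in the world. Camera axes: x right, y up, looking along -z (the intrinsics and any distortion apply to the point x, -y, -z); pixel columns grow to the right and rows downward; lengths in m; the calibration is good to about 2 mm. A picture is of the moment at which its call begins: read the wrist's pose just before it. camera_model takes no time and is no camera call; for the wrist camera it gives the pose at the moment of the call.
- finish_job(): hands the job in, once; it reports no verdict.
Trained networks look in the newest picture that a camera, given by its name, has taken for a name from the list of things; names that differ only in an ending like _2 or _b are one class to them, and where a whole thing is asked for, a point or a joint stands for the part that bears it (a point fixed in the world has none). Each returns a list of dicts, best first, with "confidence" (0 to 1); they miss things now and then, are a little off and sometimes report something else, mostly with a low value. They report only what shows in the picture. A call takes as long as a camera call. They do not tell look-alikes from the thing itself.
- regions_of(label, camera): "mask" (384x512 bool, what is visible of it).
- tip_of(label, camera): "position" ([x, y, z] in m, in the coordinates of the camera as it stood for that picture, good to about 4 mm: a listed point, or the origin of a listed thing).
The state is a dict: "time": time; "q": joint angles; "joint_vel": joint speeds; "effort": joint torques, N m; "tcp_pos": TCP position; "orientation": TCP orientation; "force": force on the tool from outside, world axes, zero at the start; "ft_torque": the same for the moment, N m; "grip_width": opening from 0.0 (shut) to 1.0 (fully open).
Only numpy, scipy, OpenCV 4.12 (cv2) and the standard library are available. Lean on these libraries where they do the work, as an engineer would, in place of code of your own. Each camera call takes 0.05 s, during which the arm holds its last target.

## Working session

There is one attempt and no reset: what is moved stays moved. The work goes in short steps, Python scripts to look and compute and a shell command to move; the robot and the scene stay as the last step left them, time stands still between calls to the robot, and variables do not carry over. Pictures are saved under pics/ and viewed, and the job is handed in when it is done.

```bash
ls; mkdir -p pics; cat > h.py <<'E'
from rig import *
import numpy as np, cv2
def K(m,h=384):
    f=h/2/np.tan(np.radians(m["vertical_fov"])/2); return f,m["cx"],m["cy"]
def pix2w(m,u,v,d):
    f,cx,cy=K(m); p=np.array([(u-cx)/f*d,-(v-cy)/f*d,-d]); return np.array(m["origin"])+np.array(m["rotation"])@p
def c2w(m,p): return np.array(m["origin"])+np.array(m["rotation"])@np.array(p)
def w2pix(m,p):
    f,cx,cy=K(m); q=np.array(m["rotation"]).T@(np.array(p)-np.array(m["origin"])); return cx+f*q[0]/-q[2], cy+f*(-q[1])/-q[2]
def save(n,p): cv2.imwrite("pics/"+n+".png",cv2.cvtColor(p,cv2.COLOR_RGB2BGR))
E
python3 - <<'E'
from h import *
print(observe())
for c in ["scene","top"]:
    m=camera_model(c); print(c,m)
    p,d=camera(c); save(c+"0",p); np.save(c+"_d.npy",d); np.save(c+"_p.npy",p)
    for l in ["knob","pot","cap_top","spindle_tip","ink_pot","brush","spatula","tape"]:
        for r in tip_of(l,c): print(c,l,round(r["confidence"],2),c2w(m,r["position"]).round(4), np.round(w2pix(m,c2w(m,r["position"]))))
E
```

```text
pics
{'time': 0.0, 'q': array([-1.15799302,  0.46837358, -0.0116105 ,  1.60365999,  0.00598514,
        1.07142233, -0.05630711]), 'joint_vel': array([-4.52080898e-04, -1.33709381e-03, -9.19064443e-04, -2.43772614e-04,
        1.35079732e-04, -9.89076237e-04,  7.37103108e-05]), 'effort': array([ 2.28499466e-04, -5.32371354e+01,  2.18314107e-02, -2.51303548e+01,
        1.14272555e-02,  7.75088207e-03, -1.00598390e-05]), 'tcp_pos': array([0.28589095, 0.58302569, 0.19312569]), 'orientation': array([ 2.25968498e-01,  9.74134181e-01, -9.01509124e-04, -1.52357435e-04]), 'force': array([ 0.23463214, -0.47790679, -0.92252905]), 'ft_torque': array([-0.03499461, -0.00294784, -0.01279505]), 'grip_width': 1.0007266180432346}
scene {'vertical_fov': 44.27713252003745, 'cx': 250.3973077664763, 'cy': 191.76396461377433, 'origin': array([-0.58275089,  0.95366483,  0.76625412]), 'rotation': array([-0.23510084,  0.45541525,  0.75379673, -0.41123598])}Traceback (most recent call last):
  File "<stdin>", line 7, in <module>
  File "h.py", line 7, in c2w
    def c2w(m,p): return np.array(m["origin"])+np.array(m["rotation"])@np.array(p)
                                               ~~~~~~~~~~~~~~~~~~~~~~~^~~~~~~~~~~~
ValueError: matmul: Input operand 1 has a mismatch in its core dimension 0, with gufunc signature (n?,k),(k,m?)->(n?,m?) (size 3 is different from 4)
```

```bash
cat > h.py <<'E'
from rig import *
import numpy as np, cv2
from scipy.spatial.transform import Rotation as R
def K(m,h=384):
    f=h/2/np.tan(np.radians(m["vertical_fov"])/2); return f,m["cx"],m["cy"]
def Rm(m):
    return R.from_quat(m["rotation"]).as_matrix()
def pix2w(m,u,v,d):
    f,cx,cy=K(m); p=np.array([(u-cx)/f*d,-(v-cy)/f*d,-d*np.ones_like(np.asarray(u,float))]); return (np.array(m["origin"])+(Rm(m)@p).T)
def c2w(m,p): return np.array(m["origin"])+Rm(m)@np.array(p)
def w2pix(m,p):
    f,cx,cy=K(m); q=Rm(m).T@(np.array(p)-np.array(m["origin"])); return cx+f*q[0]/-q[2], cy+f*(-q[1])/-q[2]
def save(n,p): cv2.imwrite("pics/"+n+".png",cv2.cvtColor(p,cv2.COLOR_RGB2BGR))
E
python3 - <<'E'
from h import *
for c in ["scene","top"]:
    m=camera_model(c); print(c,m)
    p,d=camera(c); save(c+"0",p); np.save(c+"_d.npy",d); np.save(c+"_p.npy",p)
    for l in ["knob","pot","cap_top","spindle_tip","ink_pot","brush","spatula","tape"]:
        for r in tip_of(l,c): print(c,l,round(r["confidence"],2),c2w(m,r["position"]).round(4), np.round(w2pix(m,c2w(m,r["position"]))))
print(observe()["time"])
E
```

```text
scene {'vertical_fov': 44.27713252003745, 'cx': 250.3973077664763, 'cy': 191.76396461377433, 'origin': array([-0.58275089,  0.95366483,  0.76625412]), 'rotation': array([-0.23510084,  0.45541525,  0.75379673, -0.41123598])}
scene knob 0.52 [0.4402 0.6683 0.0021] [121. 262.]
scene knob 0.48 [4.429e-01 3.133e-01 3.000e-04] [235. 225.]
scene pot 0.93 [ 0.4735  0.0876 -0.001 ] [288. 202.]
scene cap_top 0.49 [0.4687 0.0847 0.0963] [291. 176.]
scene spindle_tip 0.89 [0.4735 0.0897 0.129 ] [290. 166.]
scene spindle_tip 0.57 [ 0.3036  0.2405 -0.0023] [282. 240.]
scene ink_pot 0.95 [0.3048 0.2398 0.0013] [282. 239.]
scene brush 0.55 [0.4182 0.4621 0.0043] [195. 242.]
scene spatula 0.91 [ 0.3428 -0.1508  0.0004] [368. 199.]
scene spatula 0.3 [ 0.4421  0.3139 -0.0011] [235. 225.]
scene tape 0.68 [ 0.58    0.4625 -0.0024] [170. 219.]
top {'vertical_fov': 42.3750781305357, 'cx': 257.32539175933283, 'cy': 193.65494787658446, 'origin': array([0.190713  , 0.25105287, 1.56447786]), 'rotation': array([ 0.05666905, -0.05595224, -0.70481231,  0.70490962])}
top knob 0.49 [ 0.4332  0.6745 -0.0028] [126. 197.]
top knob 0.46 [0.4389 0.3102 0.0023] [239. 195.]
top pot 0.71 [ 0.4711  0.0894 -0.0021] [308. 185.]
top cap_top 0.77 [0.4741 0.0869 0.097 ] [312. 178.]
top spindle_tip 0.89 [0.47   0.0897 0.1247] [312. 178.]
top ink_pot 0.9 [ 0.3065  0.2415 -0.0006] [261. 236.]
top brush 0.8 [0.4193 0.459  0.0005] [193. 201.]
top spatula 0.64 [ 0.3419 -0.1533 -0.0024] [385. 225.]
top tape 0.57 [ 0.5782  0.4635 -0.0037] [192. 153.]
1.0
```

View pics/scene0.png

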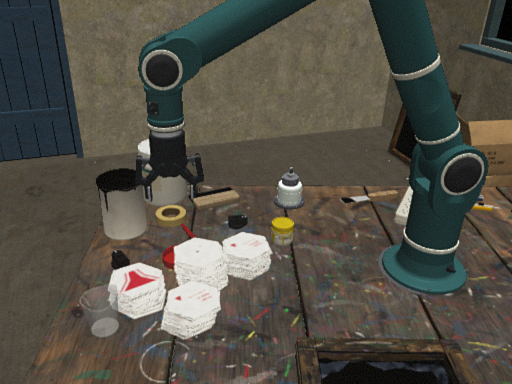

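View pics/top0.png

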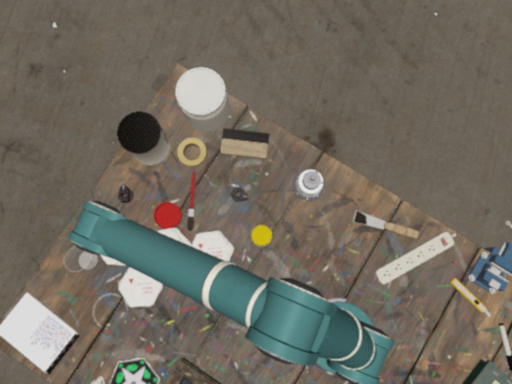

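```bash
python3 - <<'E'
from h import *
p=np.load("top_p.npy")
a=cv2.resize(p[165:225,205:265],(390,390),interpolation=cv2.INTER_CUBIC)
b=cv2.resize(p[155:215,280:340],(390,390),interpolation=cv2.INTER_CUBIC)
save("crop0",np.hstack([a,b]))
p=np.load("scene_p.npy")
a=cv2.resize(p[200:250,205:265],(390,325),interpolation=cv2.INTER_CUBIC)
b=cv2.resize(p[160:210,260:320],(390,325),interpolation=cv2.INTER_CUBIC)
c=cv2.resize(p[235:285,90:150],(390,325),interpolation=cv2.INTER_CUBIC)
save("crop1",cv2.resize(np.hstack([a,b,c]),(800,222)))
E
```

```text
(no output)
```

View pics/crop0.png

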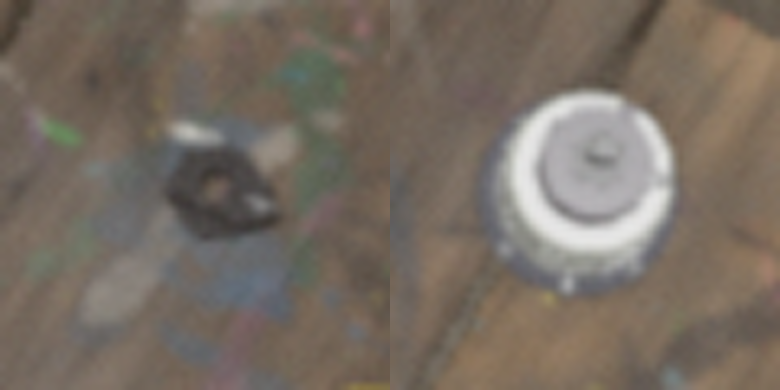

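View pics/crop1.png

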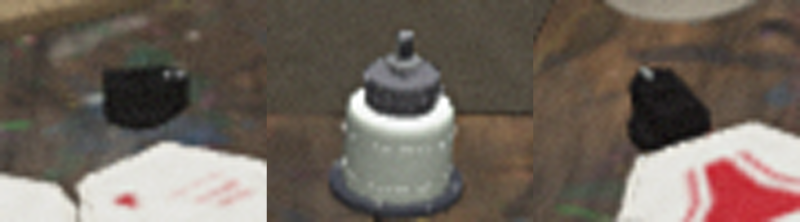

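```bash
python3 - <<'E'
from h import *
o=observe(); m=camera_model("wrist"); T=R.from_quat(o["orientation"]).as_matrix()
print(m, "cam in tcp",T.T@(np.array(m["origin"])-o["tcp_pos"]), "look dir tcp",T.T@(-Rm(m)[:,2]), T.T@Rm(m)[:,0])
E
```

```text
{'vertical_fov': 70.57351417644414, 'cx': 256.66604822178226, 'cy': 189.8915956630842, 'origin': array([0.21956261, 0.61659294, 0.37459176]), 'rotation': array([-0.12607955, -0.0781472 ,  0.52341428,  0.83906761])} cam in tcp [ 0.07430358  0.00028057 -0.18046783] look dir tcp [-2.93329612e-01 -7.96903859e-04  9.56011037e-01] [4.07369650e-04 9.99999458e-01 9.58563209e-04]
```

```bash
python3 -m pendant '[0.19,-0.34,0.08,0,0,0, 0.19,-0.34,0.08,0,0,0, 0.19,-0.34,0.08,0,0,0, 0.19,-0.34,0.08,0,0,0, 0.19,-0.34,0.08,0,0,0, 0.19,-0.34,0.08,0,0,0, 0.19,-0.34,0.08,0,0,0, 0.19,-0.34,0.08,0,0,0, 0,0,0,0,0,0, 0,0,0,0,0,0]' 1; cat > look.py <<'E'
from h import *
import sys
def look(name,labels):
    o=observe(); m=camera_model("wrist"); p,d=camera("wrist"); save(name,p); np.savez(name+".npz",p=p,d=d,**{k:np.array(v) for k,v in m.items()})
    print(o["time"],o["tcp_pos"],o["q"].round(2))
    for l in labels:
        for r in tip_of(l,"wrist"): print(l,round(r["confidence"],2),c2w(m,r["position"]).round(4), np.round(w2pix(m,c2w(m,r["position"]))))
look(sys.argv[1],sys.argv[2:])
E
python3 look.py w1 knob knob_bore
```

```text
time: 1.83
tcp_pos: [0.44, 0.3094, 0.259]
orientation: [0.229, 0.974, 0.001, 0.001]
force: [-1.6, 0.6, -0.4]
grip_width: 1.001
1.8333 [0.43996247 0.30944125 0.25902118] [-0.77  0.21  0.11  1.81 -0.02  1.12  0.46]
knob 0.91 [0.4444 0.3124 0.0031] [259. 156.]
knob 0.58 [0.4367 0.6743 0.0023] [482.  40.]
knob_bore 0.83 [0.4368 0.6751 0.0278] [498.  36.]
knob_bore 0.55 [0.4406 0.3131 0.0271] [259. 156.]
```

View pics/w1.png

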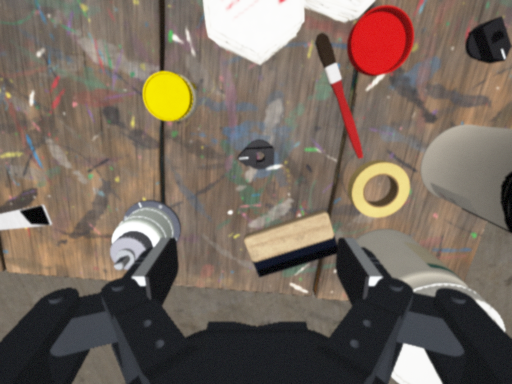

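```bash
python3 -m pendant '[0.06,-0.37,0,0,0,0, 0.06,-0.37,0,0,0,0, 0.06,-0.37,0,0,0,0, 0.05,-0.37,0,0,0,0, 0.05,-0.37,0,0,0,0, 0.04,-0.35,0,0,0,0, 0,0,0,0,0,0, 0,0,0,0,0,0]' 1
python3 look.py w2 pot cap_top spindle_tip collar_rest
```

```text
time: 2.65
tcp_pos: [0.4701, 0.0913, 0.258]
orientation: [0.227, 0.974, 0.0, -0.0]
force: [0.2, 0.3, 0.5]
grip_width: 0.999
2.65 [0.47012076 0.09129392 0.25797377] [-0.5   0.1   0.26  1.95 -0.03  1.1   0.88]
pot 0.87 [0.4712 0.0903 0.0025] [256. 156.]
cap_top 0.96 [0.4709 0.0879 0.0967] [255. 169.]
spindle_tip 0.61 [0.4708 0.0832 0.1253] [251. 176.]
collar_rest 0.65 [0.4737 0.0881 0.1062] [256. 172.]
collar_rest 0.39 [0.4207 0.4588 0.0031] [478.   7.]
```

```bash
python3 - <<'E'
from h import *
z=np.load("w2.npz"); save("w2c",cv2.resize(z["p"][70:250,150:390],(800,600),interpolation=cv2.INTER_CUBIC))
z=np.load("w1.npz"); save("w1c",cv2.resize(z["p"][125:185,220:300],(800,600),interpolation=cv2.INTER_CUBIC))
E
```

```text
(no output)
```

View pics/w2c.png

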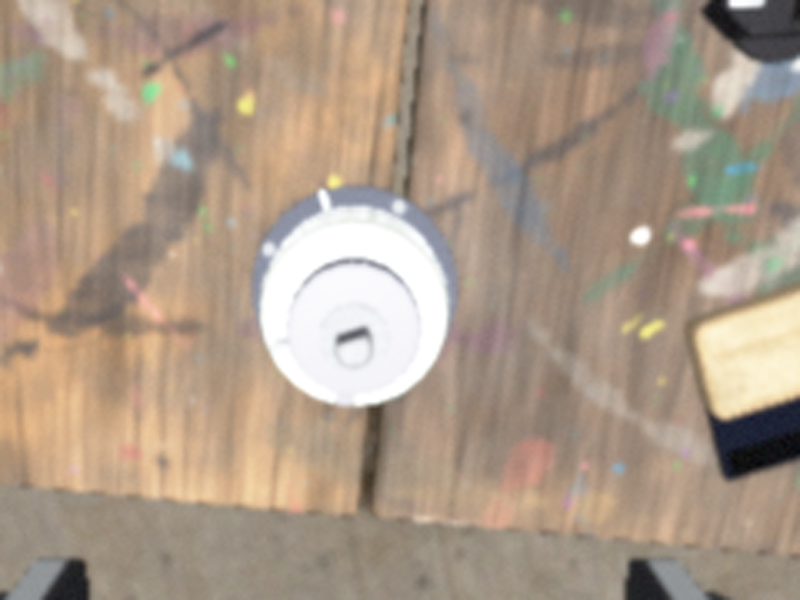

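View pics/w1c.png

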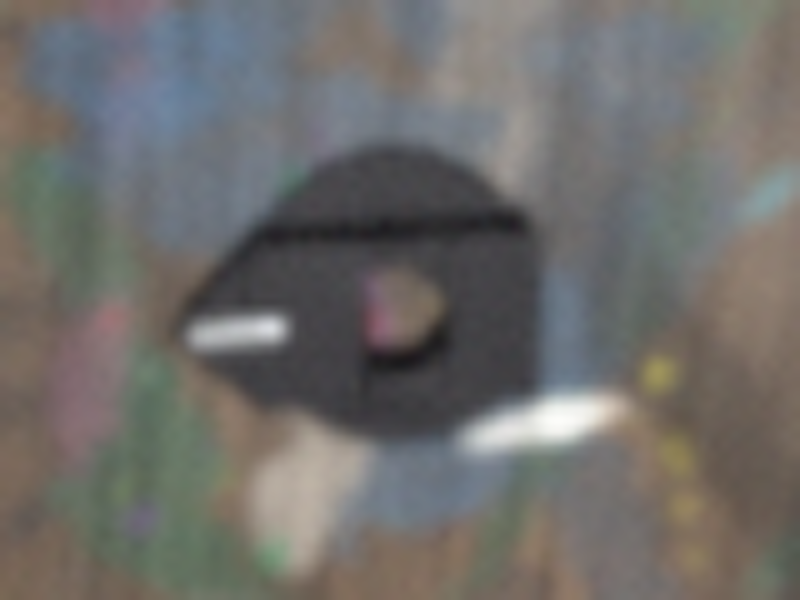

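```bash
cat > an.py <<'E'
from h import *
def load(n):
    z=np.load(n); m={k:z[k] for k in z.files if k not in("p","d")}
    m={k:(float(v) if v.ndim==0 else v) for k,v in m.items()}
    return z["p"],z["d"],m
def ray(m,u,v,zz):
    f,cx,cy=K(m); r=Rm(m)@np.array([(u-cx)/f,-(v-cy)/f,-1]); o=m["origin"]; return o+r*(zz-o[2])/r[2]
def cloud(d,m):
    v,u=np.mgrid[0:384,0:512]; return pix2w(m,u.ravel(),v.ravel(),0+d.ravel()) if False else (m["origin"]+ (np.stack([(u-m["cx"])/K(m)[0]*d,-(v-m["cy"])/K(m)[0]*d,-d],-1)@Rm(m).T))
def fit(P):
    A=np.c_[2*P[:,:2],np.ones(len(P))]; b=(P[:,:2]**2).sum(1); s=np.linalg.lstsq(A,b,rcond=None)[0]; return s[:2],np.sqrt(s[2]+s[:2]@s[:2])
E
python3 - <<'E'
from an import *
p,d,m=load("w2.npz"); C=cloud(d,m)
c0=np.array([.4717,.0885]); r=np.linalg.norm(C[...,:2]-c0,axis=-1); ok=(d>0)
for lo,hi in[(.004,.012),(.066,.074),(.092,.1),(.102,.110),(.122,.13)]:
    s=ok&(r<.06)&(C[...,2]>lo)&(C[...,2]<hi); Q=C[s]; print(lo,s.sum(),Q[:,2].mean().round(4) if len(Q) else "", Q.mean(0).round(4) if len(Q) else "")
    if len(Q)>20:
        mk=s.astype(np.uint8); cnt=max(cv2.findContours(mk,0,1)[0],key=len)[:,0]
        print("   contour fit",fit(C[cnt[:,1],cnt[:,0]]), "hullcircle",cv2.minEnclosingCircle(np.float32(Q[:,:2]*1000)))
a=ray(m,150+320/3.333,70+190/3.333,.008);b=ray(m,150+327/3.333,70+208/3.333,.008); mid=(a+b)/2
print("line",a,b,"yaw",np.degrees(np.arctan2(*(a-b)[1::-1])),"from centre",np.degrees(np.arctan2(mid[1]-c0[1],mid[0]-c0[0])),np.linalg.norm(mid[:2]-c0))
a=ray(m,150+337/3.333,70+340/3.333,.126);b=ray(m,150+368/3.333,70+328/3.333,.126)
print("flat normal",np.degrees(np.arctan2(*(a-b)[1::-1]))+90,np.linalg.norm(a-b)," mid",(a+b)/2)
p,d,m=load("w1.npz"); C=cloud(d,m); g=lambda x,y,z:ray(m,220+x/10,125+y/10,z)
a=g(188,334,.028);b=g(288,328,.028);print("knob line",a,b,np.degrees(np.arctan2(*(a-b)[1::-1])))
a=g(255,238,.028);b=g(525,218,.028);print("edge",np.degrees(np.arctan2(*(a-b)[1::-1])),np.linalg.norm(a-b))
s=(d>0)&(np.linalg.norm(C[...,:2]-[.4415,.3125],axis=-1)<.045)&(C[...,2]>.022)&(C[...,2]<.035)
Q=C[s];print(len(Q),Q.mean(0), cv2.minAreaRect(np.float32(Q[:,:2]*1000)))
E
```

```text
0.004 589 0.0085 [0.4467 0.1011 0.0085]
   contour fit (array([0.47245039, 0.08816825]), np.float64(0.046786400528613936)) hullcircle ((468.956298828125, 86.14932250976562), 53.15498352050781)
0.066 886 0.07 [0.4625 0.0944 0.07  ]
   contour fit (array([0.47184285, 0.08892183]), np.float64(0.03415364697739077)) hullcircle ((471.3856201171875, 89.17941284179688), 38.2576904296875)
0.092 1010 0.0963 [0.4698 0.0898 0.0963]
   contour fit (array([0.47124221, 0.08907981]), np.float64(0.02620623114384133)) hullcircle ((471.4746398925781, 89.08597564697266), 27.372554779052734)
0.102 207 0.1066 [0.4689 0.0901 0.1066]
   contour fit (array([0.47151511, 0.08883053]), np.float64(0.01100101524984419)) hullcircle ((471.28265380859375, 88.91925048828125), 12.756821632385254)
0.122 90 0.1259 [0.4721 0.0891 0.1259]
   contour fit (array([0.47228204, 0.08895473]), np.float64(0.005887660372319322)) hullcircle ((471.70880126953125, 88.97200012207031), 6.9760870933532715)
line [0.4231289  0.09590487 0.008     ] [0.43190641 0.09513026 0.008     ] yaw 174.9567669090088 from centre 170.9749891496708 0.04473618198430066
flat normal -4.577022569003404 0.011793756193593106  mid [0.46721021 0.09154368 0.126     ]
knob line [0.42951545 0.28444353 0.028     ] [0.43550482 0.29858361 0.028     ] -112.95625802563863
edge -112.18807123897169 0.04099685667979127
512 [0.43855472 0.31009825 0.02873269] ((438.1514892578125, 307.884033203125), (55.29422378540039, 26.25333595275879), 66.24047088623047)
```

```bash
python3 -m pendant '[0.014,-0.023,-0.3,0,0,0, 0,0,-0.4,0,0,0, 0,0,-0.4,0,0,0, 0,0,-0.4,0,0,0, 0,0,-0.2,0,0,0, 0,0,-0.07,0,0,0, 0,0,0,0,0,0, 0,0,0,0,0,0]' 1; python3 -c "
from rig import *;o=observe();print(o['tcp_pos'],o['ft_torque'],o['q'].round(2))"
```

```text
time: 3.57
tcp_pos: [0.4723, 0.0901, 0.0818]
orientation: [0.225, 0.974, 0.0, 0.0]
force: [0.0, -0.1, 0.3]
grip_width: 0.998
[0.47233851 0.09005991 0.08179744] [-0.03591532  0.0057129  -0.06891964] [-0.46  0.35  0.24  2.11 -0.13  0.69  0.98]
```

```bash
python3 -m pendant '[-0.008,-0.011,-0.025,0,0,0, 0,0,0,0,0,0]'; python3 -m pendant '[0,0,0,0,0,0, 0,0,0,0,0,0, 0,0,0,0,0,0, 0,0,0,0,0,0, 0,0,0,0,0,0, 0,0,0,0,0,0]' -1;  python3 -c "
from rig import *;o=observe();print(o['tcp_pos'],o['ft_torque'],o['q'].round(2))"
```

```text
time: 3.73
tcp_pos: [0.4717, 0.0886, 0.0799]
orientation: [0.226, 0.974, 0.001, 0.001]
force: [-1.9, 0.5, 0.6]
grip_width: 1.0
time: 4.23
tcp_pos: [0.4714, 0.0891, 0.0788]
orientation: [0.226, 0.974, 0.001, 0.001]
force: [4.3, 13.6, -0.6]
grip_width: 0.145
[0.47139865 0.08914513 0.07884691] [ 2.10683199 -0.40327092 -0.01171433] [-0.46  0.35  0.24  2.12 -0.13  0.68  0.98]
```

```bash
python3 look.py w3 cap_top; python3 - <<'E'
from h import *
p,d=camera("scene"); save("s3",cv2.resize(p[110:230,220:380],(800,600),interpolation=cv2.INTER_CUBIC))
E
```

```text
4.2333 [0.47139865 0.08914513 0.07884691] [-0.46  0.35  0.24  2.12 -0.13  0.68  0.98]
cap_top 0.97 [0.4721 0.0885 0.0953] [256. 226.]
```

View pics/w3.png

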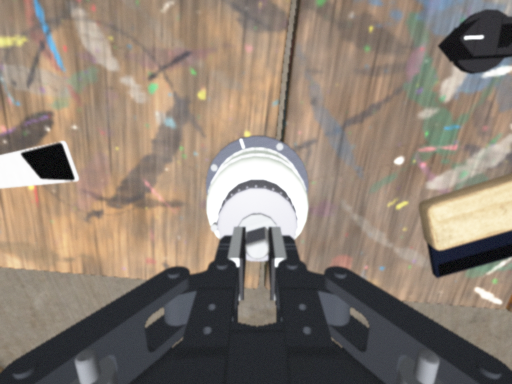

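View pics/s3.png

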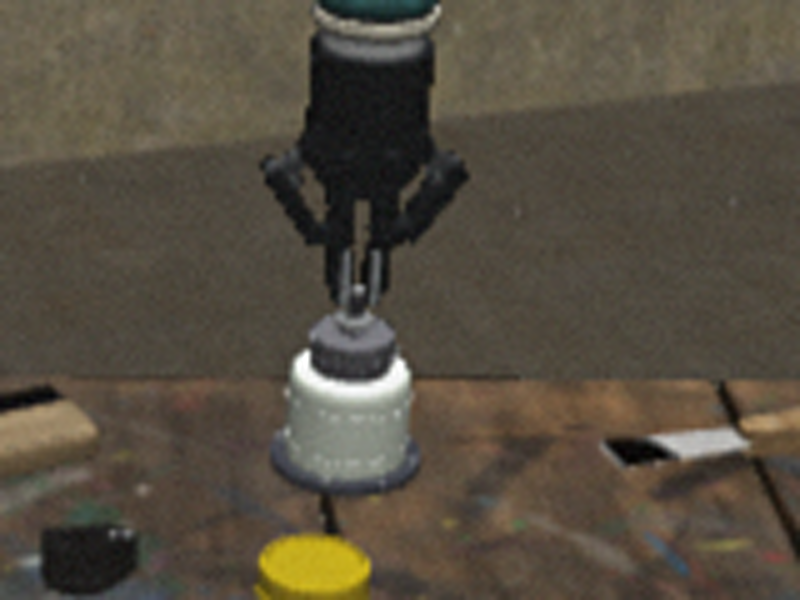

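```bash
python3 - <<'E'
from an import *
p,d,m=load("w3.npz"); C=cloud(d,m); print(observe()["tcp_pos"])
for v in range(220,300,6): print(v,[ (C[v,u]*1000).round(0).tolist() for u in (236,242,256,274,282)])
cr=cv2.resize(p[200:320,180:340],(800,600),interpolation=cv2.INTER_CUBIC); save("w3c",cr)
E
```

```text
[0.47141694 0.08929306 0.07895703]
220 [[462.0, 79.0, 97.0], [460.0, 85.0, 106.0], [464.0, 93.0, 107.0], [473.0, 101.0, 96.0], [475.0, 106.0, 96.0]]
226 [[457.0, 83.0, 120.0], [458.0, 87.0, 120.0], [468.0, 91.0, 106.0], [466.0, 103.0, 121.0], [479.0, 104.0, 97.0]]
232 [[457.0, 84.0, 128.0], [459.0, 87.0, 128.0], [468.0, 90.0, 113.0], [466.0, 102.0, 128.0], [483.0, 102.0, 97.0]]
238 [[457.0, 84.0, 135.0], [458.0, 87.0, 136.0], [469.0, 90.0, 120.0], [466.0, 102.0, 135.0], [471.0, 105.0, 128.0]]
244 [[457.0, 85.0, 142.0], [459.0, 87.0, 141.0], [469.0, 90.0, 126.0], [465.0, 102.0, 142.0], [467.0, 105.0, 142.0]]
250 [[458.0, 85.0, 146.0], [459.0, 88.0, 148.0], [472.0, 88.0, 126.0], [466.0, 101.0, 146.0], [467.0, 104.0, 147.0]]
256 [[458.0, 86.0, 153.0], [458.0, 88.0, 153.0], [475.0, 87.0, 127.0], [405.0, 122.0, 259.0], [467.0, 104.0, 152.0]]
262 [[459.0, 85.0, 154.0], [461.0, 87.0, 154.0], [550.0, 50.0, 0.0], [467.0, 100.0, 154.0], [465.0, 104.0, 159.0]]
268 [[457.0, 87.0, 163.0], [464.0, 86.0, 153.0], [556.0, 47.0, 0.0], [469.0, 99.0, 155.0], [465.0, 104.0, 163.0]]
274 [[458.0, 87.0, 167.0], [467.0, 84.0, 153.0], [563.0, 44.0, -0.0], [473.0, 97.0, 154.0], [465.0, 103.0, 168.0]]
280 [[459.0, 86.0, 169.0], [469.0, 83.0, 154.0], [570.0, 40.0, 0.0], [475.0, 96.0, 155.0], [465.0, 103.0, 172.0]]
286 [[464.0, 83.0, 164.0], [472.0, 81.0, 154.0], [577.0, 37.0, 0.0], [477.0, 95.0, 155.0], [465.0, 103.0, 175.0]]
292 [[467.0, 82.0, 164.0], [475.0, 80.0, 154.0], [1112.0, -227.0, -760.0], [480.0, 94.0, 156.0], [460.0, 104.0, 185.0]]
298 [[470.0, 80.0, 163.0], [478.0, 78.0, 154.0], [1140.0, -240.0, -759.0], [484.0, 92.0, 154.0], [460.0, 104.0, 187.0]]
```

View pics/w3c.png

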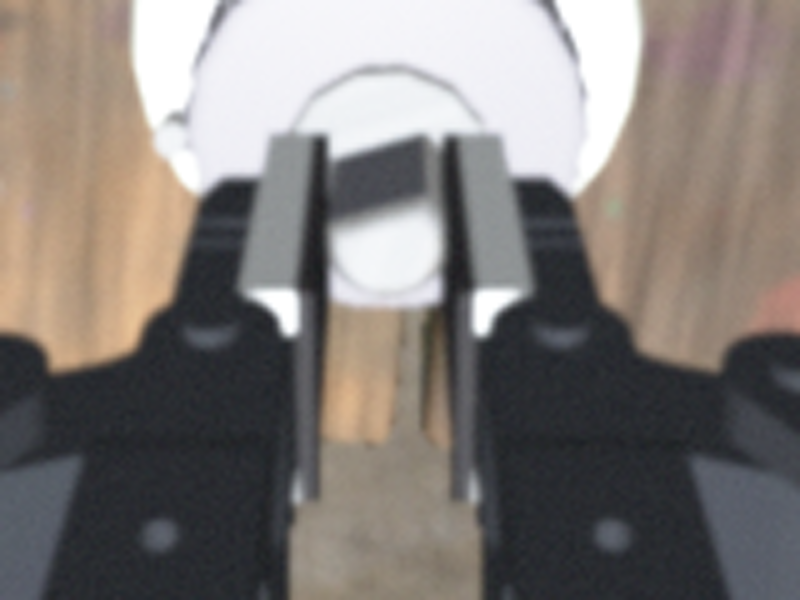

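```bash
python3 - <<'E'
from an import *
p,d,m=load("w3.npz"); C=cloud(d,m)
for v in range(300,384,10): print(v,[ (C[v,u]*1000).round(0).tolist() for u in (200,225,245,256,268,290)])
p,d,m=load("w2.npz"); C=cloud(d,m); print("open, tcp z .258")
for v in range(245,384,12): print(v,[ (C[v,u]*1000).round(0).tolist() for u in (150,165,256,340,350,360)])
E
```

```text
300 [[448.0, 81.0, 189.0], [453.0, 87.0, 188.0], [1128.0, -290.0, -759.0], [1147.0, -244.0, -756.0], [1172.0, -196.0, -757.0], [461.0, 106.0, 188.0]]
310 [[449.0, 82.0, 193.0], [451.0, 89.0, 194.0], [1176.0, -314.0, -759.0], [1199.0, -269.0, -760.0], [1226.0, -222.0, -764.0], [461.0, 105.0, 193.0]]
320 [[449.0, 82.0, 197.0], [452.0, 89.0, 197.0], [1225.0, -339.0, -758.0], [1251.0, -295.0, -763.0], [1274.0, -245.0, -761.0], [461.0, 105.0, 197.0]]
330 [[449.0, 83.0, 201.0], [452.0, 89.0, 201.0], [460.0, 91.0, 194.0], [462.0, 94.0, 194.0], [463.0, 97.0, 194.0], [461.0, 105.0, 200.0]]
340 [[450.0, 83.0, 203.0], [452.0, 90.0, 204.0], [460.0, 91.0, 198.0], [462.0, 93.0, 197.0], [463.0, 97.0, 198.0], [460.0, 104.0, 204.0]]
350 [[450.0, 84.0, 207.0], [452.0, 90.0, 208.0], [460.0, 91.0, 201.0], [461.0, 94.0, 202.0], [463.0, 97.0, 202.0], [459.0, 104.0, 208.0]]
360 [[449.0, 86.0, 211.0], [451.0, 91.0, 211.0], [460.0, 91.0, 205.0], [463.0, 93.0, 203.0], [464.0, 96.0, 204.0], [456.0, 105.0, 213.0]]
370 [[448.0, 87.0, 215.0], [454.0, 90.0, 211.0], [460.0, 91.0, 208.0], [462.0, 94.0, 207.0], [462.
[... 1216 characters left out ...]

329 [[442.0, 73.0, 379.0], [445.0, 75.0, 378.0], [461.0, 96.0, 373.0], [465.0, 119.0, 380.0], [467.0, 122.0, 379.0], [468.0, 124.0, 379.0]]
341 [[443.0, 74.0, 383.0], [445.0, 78.0, 383.0], [461.0, 96.0, 377.0], [464.0, 118.0, 383.0], [466.0, 120.0, 383.0], [467.0, 123.0, 383.0]]
353 [[444.0, 75.0, 386.0], [445.0, 79.0, 387.0], [460.0, 96.0, 382.0], [464.0, 117.0, 387.0], [465.0, 119.0, 387.0], [466.0, 122.0, 387.0]]
365 [[445.0, 76.0, 390.0], [444.0, 82.0, 392.0], [461.0, 96.0, 385.0], [461.0, 117.0, 392.0], [464.0, 118.0, 390.0], [466.0, 121.0, 390.0]]
377 [[443.0, 80.0, 395.0], [444.0, 83.0, 395.0], [460.0, 97.0, 389.0], [461.0, 116.0, 395.0], [461.0, 118.0, 396.0], [463.0, 120.0, 395.0]]
```

View pics/w2.png

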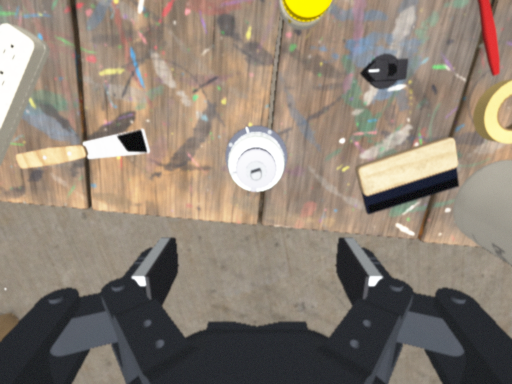

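The reported TCP sits about 39 mm beyond the real fingertips: in the wrist depth the tips are at z ≈ 0.117 with TCP at 0.079, and the body starts 113 mm behind it rather than 73 mm. So the jaws closed on the spindle tip above the cap. I'll open, go about 42 mm lower and grip again.

```bash
python3 -m pendant '[0,0,0,0,0,0, 0,0,0,0,0,0, 0,0,0,0,0,0, 0,0,0,0,0,0, 0,0,0,0,0,0, 0,0,-0.1,0,0,0, 0,0,-0.15,0,0,0, 0,0,-0.15,0,0,0, 0,0,0,0,0,0]' 1;  python3 look.py w4 cap_top; python3 -c "
from an import *
p,d,m=load('w4.npz'); C=cloud(d,m)
for v in range(190,250,6): print(v,[ (C[v,u]*1000).round(0).tolist() for u in (150,160,165,340,346,352)])"
```

```text
time: 5.13
tcp_pos: [0.4685, 0.0876, 0.0359]
orientation: [0.226, 0.974, -0.001, -0.002]
force: [0.5, -0.1, -0.7]
grip_width: 1.0
5.1333 [0.46850077 0.08761877 0.03588822] [-0.44  0.43  0.22  2.14 -0.16  0.59  1.01]
190 [[422.0, 11.0, 1.0], [426.0, 19.0, 1.0], [428.0, 22.0, -1.0], [492.0, 153.0, 0.0], [494.0, 158.0, 1.0], [496.0, 162.0, 1.0]]
196 [[427.0, 9.0, 1.0], [430.0, 16.0, 0.0], [432.0, 20.0, 0.0], [496.0, 151.0, 1.0], [499.0, 156.0, 1.0], [501.0, 160.0, 1.0]]
202 [[431.0, 6.0, 1.0], [435.0, 13.0, 0.0], [437.0, 17.0, 1.0], [502.0, 150.0, -0.0], [504.0, 154.0, -0.0], [506.0, 159.0, 0.0]]
208 [[436.0, 3.0, 1.0], [439.0, 10.0, 1.0], [441.0, 15.0, 2.0], [506.0, 148.0, 1.0], [508.0, 152.0, 1.0], [511.0, 157.0, 0.0]]
214 [[440.0, -0.0, 1.0], [444.0, 8.0, 1.0], [446.0, 12.0, 3.0], [511.0, 146.0, 1.0], [514.0, 150.0, 0.0], [516.0, 155.0, -0.0]]
220 [[445.0, -4.0, -0.0], [449.0, 4.0, 0.0], [451.0, 8.0, 1.0], [517.0, 144.0, 1.0], [519.0, 148.0, 0.0], [521.0, 153.0, 1.0]]
226 [[450.0, -7.0, -0.0], [454.0, 2.0, 1.0], [456.0, 5.0, 1.0], [522.0, 142.0, -0.0], [524.0, 146.0, 1.0], [527.0, 151.0, -0.0]]
232 [[455.0, -9.0, 1.0], [458.0, -1.0, 2.0], [461.0, 2.0, -0.0], [527.0, 140.0, 1.0], [530.0, 144.0, -0.0], [532.0, 149.0, -0.0]]
238 [[460.0, -13.0, 0.0], [438.0, 48.0, 92.0], [439.0, 51.0, 93.0], [478.0, 131.0, 91.0], [479.0, 133.0, 91.0], [480.0, 136.0, 92.0]]
244 [[464.0, -15.0, 2.0], [439.0, 51.0, 99.0], [440.0, 53.0, 99.0], [481.0, 129.0, 92.0], [478.0, 131.0, 98.0], [480.0, 134.0, 98.0]]
```

View pics/w4.png

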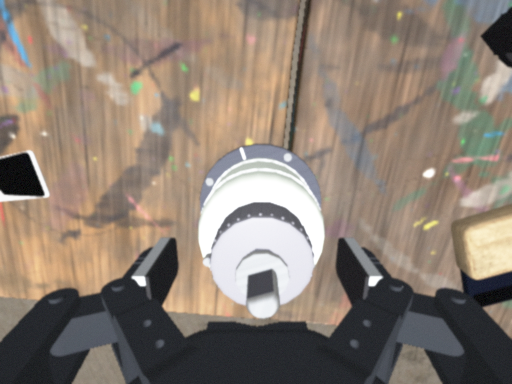

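```bash
python3 -m pendant '[0.029,0.014,0.012,0,0,0, 0,0,0,0,0,0]';  python3 -m pendant '[0,0,0,0,0,0, 0,0,0,0,0,0, 0,0,0,0,0,0, 0,0,0,0,0,0, 0,0,0,0,0,0]' -1;  python3 -c "
from rig import *;o=observe();print(o['tcp_pos'],o['force'],o['ft_torque'],o['q'].round(2))"
```

```text
time: 5.4
tcp_pos: [0.475, 0.0901, 0.0407]
orientation: [0.226, 0.974, 0.001, 0.001]
force: [0.1, 0.4, 0.8]
grip_width: 0.999
time: 5.82
tcp_pos: [0.4731, 0.0884, 0.0406]
orientation: [0.226, 0.974, -0.001, -0.0]
force: [-4.1, -3.8, 11.1]
grip_width: 0.608
[0.47314337 0.08839035 0.04064895] [-4.12985071 -3.77814372 11.12477788] [-0.88358752  0.81698587  0.1162089 ] [-0.44  0.43  0.22  2.13 -0.16  0.6   1.01]
```

```bash
python3 -m pendant '[0,0,0,0,0,-0.038, 0,0,0,0,0,-0.038, 0,0,0,0,0,-0.038, 0,0,0,0,0,-0.038, 0,0,0,0,0,-0.038, 0,0,0,0,0,-0.038]';  python3 -c "
from h import *;o=observe();print(o['tcp_pos'],o['force'],o['ft_torque'],o['q'].round(2));y=R.from_quat(o['orientation']).as_matrix()[:,1];print(np.degrees(np.arctan2(y[1],y[0])),o['grip_width'])"
```

```text
time: 6.32
tcp_pos: [0.4722, 0.0876, 0.0406]
orientation: [0.556, 0.831, -0.001, -0.001]
force: [-6.8, -6.1, 14.6]
grip_width: 0.603
[0.47224209 0.08764922 0.04060938] [-6.77317151 -6.13423693 14.62823273] [-1.35462591  1.44660736  0.10091667] [-0.59  0.44  0.4   2.14 -0.29  0.62  0.42]
22.456886493869543 0.6025601681160083
```

```bash
cat > st.py <<'E'
from h import *;o=observe();print(o['tcp_pos'].round(4),o['force'].round(1),o['ft_torque'].round(2),o['q'].round(2));y=R.from_quat(o['orientation']).as_matrix()[:,1];print(np.degrees(np.arctan2(y[1],y[0])),o['grip_width'],o["time"])
E
python3 -m pendant '[0,0,0,0,0,-0.038, 0,0,0,0,0,-0.038, 0,0,0,0,0,-0.038]'; python3 st.py; python3 look.py w5 cap_top
```

```text
time: 6.57
tcp_pos: [0.4717, 0.0891, 0.0405]
orientation: [0.693, 0.721, -0.002, -0.001]
force: [-6.6, 9.1, 10.6]
grip_width: 0.602
[0.4717 0.0891 0.0405] [-6.6  9.1 10.6] [2.3  1.25 1.39] [-0.66  0.45  0.5   2.14 -0.36  0.63  0.13]
2.303062225069245 0.60182673843772 6.5667
6.5667 [0.47165294 0.08910036 0.04049236] [-0.66  0.45  0.5   2.14 -0.36  0.63  0.13]
```

View pics/w5.png

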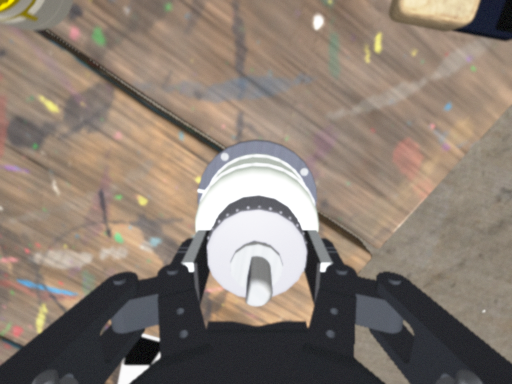

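```bash
python3 -m pendant '[0,0,0,0,0,-0.02, 0,0,0,0,0,0, 0,0,0,0,0,0]'; python3 st.py
```

```text
time: 6.92
tcp_pos: [0.4718, 0.0914, 0.0404]
orientation: [0.713, 0.701, -0.001, -0.002]
force: [-6.7, 2.9, 11.3]
grip_width: 0.605
[0.4718 0.0914 0.0404] [-6.7  2.9 11.3] [0.62 1.22 0.74] [-0.68  0.46  0.51  2.14 -0.38  0.63  0.08]
-1.0140778587871122 0.6046176998081376 6.9167
```

```bash
python3 -m pendant '[0,0,0,0,0,0, 0,0,0,0,0,0, 0,0,0,0,0,0, 0,0,0.2,0,0,0, 0,0,0.4,0,0,0, 0,0,0.4,0,0,0, 0,0,0.4,0,0,0, 0,0,0.4,0,0,0, 0,0,0,0,0,0]' 1; python3 st.py; python3 look.py w6 pot cap_top spindle_tip; python3 -c "
from an import *
p,d,m=load('w6.npz'); u,v=map(int,w2pix(m,[.4715,.089,.09])); save('w6c',cv2.resize(p[v-60:v+60,u-80:u+80],(800,600),interpolation=cv2.INTER_CUBIC)); print(u,v)"
```

```text
time: 7.67
tcp_pos: [0.4786, 0.09, 0.227]
orientation: [0.715, 0.699, 0.006, 0.002]
force: [1.0, 0.7, 0.2]
grip_width: 0.998
[0.4786 0.09   0.227 ] [1.  0.7 0.2] [ 0.02 -0.12 -0.  ] [-0.85  0.15  0.66  2.   -0.11  1.02 -0.16]
-1.3595292166796584 0.9975756025387658 7.6667
7.6667 [0.47856515 0.09000616 0.22695907] [-0.85  0.15  0.66  2.   -0.11  1.02 -0.16]
pot 0.73 [0.4681 0.0928 0.0022] [248. 158.]
cap_top 0.73 [0.4699 0.0871 0.0956] [248. 176.]
spindle_tip 0.82 [0.4701 0.0855 0.1255] [247. 184.]
spindle_tip 0.25 [0.4721 0.09   0.1074] [249. 176.]
248 173
```

View pics/w6c.png

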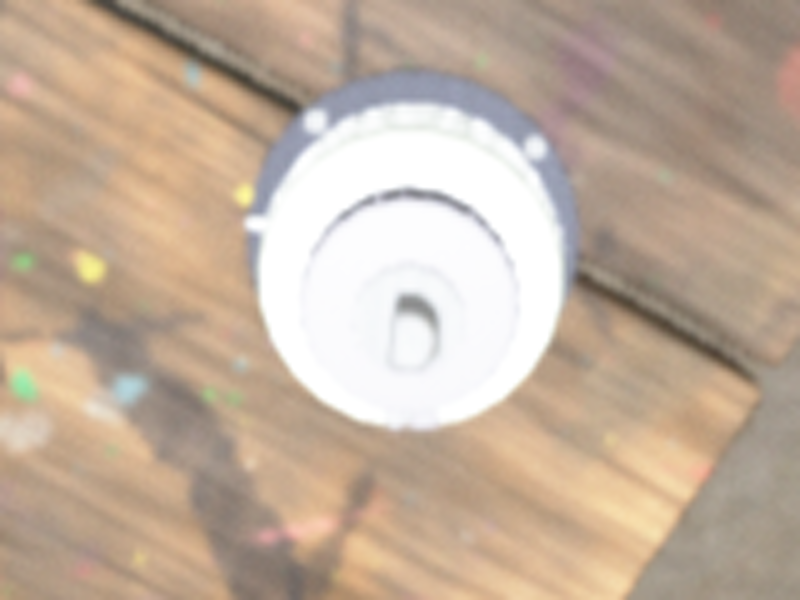

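```bash
python3 - <<'E'
from an import *
c0=np.array([.4716,.089]); 
for n in("w2","w4","w5","w6"):
    p,d,m=load(n+".npz"); C=cloud(d,m); q=C[...,:2]-c0; r=np.linalg.norm(q,axis=-1); az=np.degrees(np.arctan2(q[...,1],q[...,0]))
    s=(d>0)&(r>.0285)&(r<.0385)&(C[...,2]>.0725)&(C[...,2]<.08)
    b=(az[s]//10*10).astype(int); print(n,sorted([(int(k),int((b==k).sum()),float(C[...,2][s][b==k].mean().round(4))) for k in set(b)]))
# flat yaw from w6 : edge points of spindle top
for n in("w2","w6","w4"):
    p,d,m=load(n+".npz"); C=cloud(d,m); s=(np.linalg.norm(C[...,:2]-c0,axis=-1)<.012)&(abs(C[...,2]-.126)<.003)
    Q=C[s][:,:2]; 
    for th in range(150,196,3): pass
    e=np.array([ (Q-c0)@[np.cos(np.radians(t)),np.sin(np.radians(t))] for t in range(140,210,2)]).max(1)
    print(n,len(Q),Q.mean(0),"yaw of mean offset",np.degrees(np.arctan2(*(Q.mean(0)-c0)[::-1])), "support min at",140+2*e.argmin(),e.min())
p,d,m=load("w6.npz"); u,v=map(int,w2pix(m,[.4715,.089,.09])); o=(u-80,v-60); g=lambda x,y,z:ray(m,o[0]+x/5,o[1]+y/5,z)
a=g(256,223,.008); print("foot line az",np.degrees(np.arctan2(*(a[:2]-c0)[::-1])),np.linalg.norm(a[:2]-c0))
a=g(394,300,.126);b=g(390,360,.126); print("flat normal",np.degrees(np.arctan2(*(a-b)[1::-1]))+90, np.linalg.norm(a-b))
E
```

```text
w2 [(-160, 1, 0.0727), (-110, 6, 0.0766), (-100, 10, 0.0764), (-40, 10, 0.0775), (-30, 2, 0.0774), (20, 1, 0.0726), (110, 1, 0.0725)]
w4 [(-160, 1, 0.0726), (-150, 1, 0.0725), (-110, 34, 0.0757), (-100, 33, 0.077), (130, 1, 0.0726), (150, 1, 0.0726)]
w5 []
w6 [(-110, 3, 0.0766), (-100, 7, 0.077), (-90, 11, 0.0773), (-80, 2, 0.076), (140, 1, 0.0725), (160, 1, 0.0725)]
w2 86 [0.47224626 0.08908065] yaw of mean offset 7.113060064495654 support min at 174 0.0034551501373877545
w6 105 [0.47327284 0.08974526] yaw of mean offset 24.013265675909196 support min at 178 0.002814125858707985
w4 686 [0.47140957 0.08970632] yaw of mean offset 105.08891095800676 support min at 174 0.004269024418542356
foot line az 172.64652821003955 0.04570076998539642
flat normal 174.34847131721875 0.01330400528265803
```

```bash
python3 -m pendant '[-0.065,0.37,-0.05,0,0,-0.02, -0.065,0.37,-0.05,0,0,-0.02, -0.065,0.37,-0.1,0,0,-0.02, -0.065,0.37,-0.1,0,0,-0.02, -0.06,0.37,-0.1,0,0,-0.02, -0.06,0.38,-0.1,0,0,-0.02, 0,0,0,0,0,0, 0,0,0,0,0,0, 0,0,0,0,0,0]'; python3 st.py; python3 look.py w7 knob knob_bore; python3 -c "
from an import *
p,d,m=load('w7.npz'); u,v=map(int,w2pix(m,[.4406,.3135,.02])); save('w7c',cv2.resize(p[v-45:v+45,u-60:u+60],(800,600),interpolation=cv2.INTER_CUBIC)); print(u,v)
C=cloud(d,m);s=(d>0)&(np.linalg.norm(C[...,:2]-[.4406,.3135],axis=-1)<.045)&(C[...,2]>.024)&(C[...,2]<.035)
Q=C[s];print(len(Q),Q.mean(0)); r=cv2.minAreaRect(np.float32(Q[:,:2]*1000)); print(r)
"
```

```text
time: 8.62
tcp_pos: [0.4351, 0.3112, 0.1681]
orientation: [0.833, 0.553, -0.002, 0.001]
force: [0.0, -1.4, -0.0]
grip_width: 1.0
[0.4351 0.3112 0.1681] [ 0.  -1.4 -0. ] [-0.04  0.02 -0.03] [-1.15  0.33  0.57  1.94 -0.22  0.94 -0.88]
-22.877844530184596 0.9997872885418563 8.6167
8.6167 [0.43514381 0.31119639 0.16812601] [-1.15  0.33  0.57  1.94 -0.22  0.94 -0.88]
knob 0.87 [0.4433 0.3104 0.0037] [262. 165.]
knob_bore 0.6 [0.4408 0.3133 0.0277] [260. 167.]
259 166
757 [0.44033873 0.31131667 0.02905488]
((439.5005187988281, 308.56878662109375), (54.95842361450195, 25.1138858795166), 66.72621154785156)
```

View pics/w7c.png

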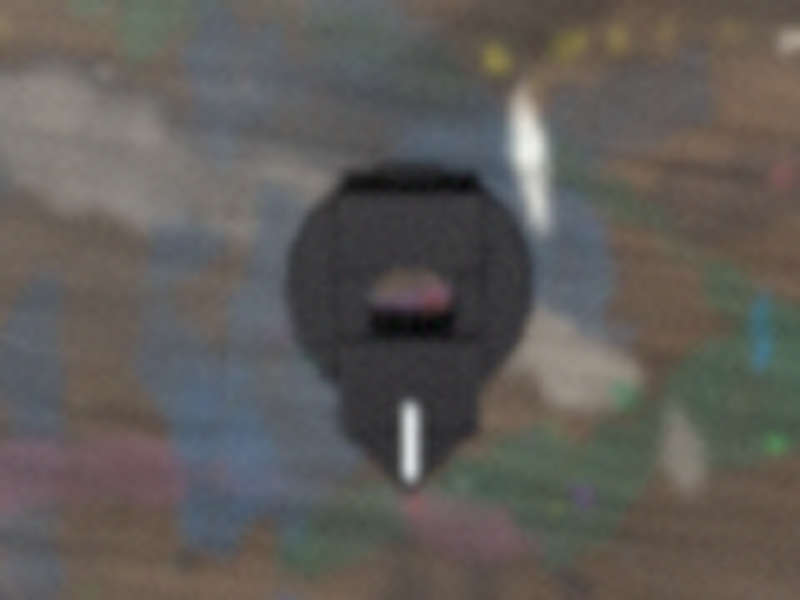

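```bash
python3 -c "
from an import *
p,d,m=load('w3.npz'); C=cloud(d,m); print([(v,(C[v,238]*1000).round(0)[2],(C[v,279]*1000).round(0)[2]) for v in range(219,232)])
p,d,m=load('w5.npz'); C=cloud(d,m); print([(v,(C[v,197]*1000).round(0)[2],(C[v,314]*1000).round(0)[2]) for v in range(222,244,2)])
print([(m['origin'][2])])"; python3 -m pendant '[0.065,0.025,-0.3,0,0,0, 0,0,-0.4,0,0,0, 0,0,-0.4,0,0,0, 0,0,-0.4,0,0,0, 0,0,-0.2,0,0,0, 0,0,0,0,0,0, 0,0,0,0,0,0]'; python3 st.py; python3 look.py w8 knob_bore
```

```text
[(219, np.float64(97.0), np.float64(97.0)), (220, np.float64(97.0), np.float64(96.0)), (221, np.float64(96.0), np.float64(96.0)), (222, np.float64(96.0), np.float64(96.0)), (223, np.float64(97.0), np.float64(98.0)), (224, np.float64(105.0), np.float64(97.0)), (225, np.float64(105.0), np.float64(97.0)), (226, np.float64(121.0), np.float64(121.0)), (227, np.float64(122.0), np.float64(122.0)), (228, np.float64(123.0), np.float64(123.0)), (229, np.float64(124.0), np.float64(124.0)), (230, np.float64(125.0), np.float64(124.0)), (231, np.float64(128.0), np.float64(127.0))]
[(222, np.float64(69.0), np.float64(70.0)), (224, np.float64(70.0), np.float64(71.0)), (226, np.float64(71.0), np.float64(70.0)), (228, np.float64(70.0), np.float64(71.0)), (230, np.float64(88.0), np.float64(88.0)), (232, np.float64(90.0), np.float64(90.0)), (234, np.float64(92.0), np.float64(93.0)), (236, np.float64(95.0), np.float64(95.0)), (238, np.float64(98.0), np.float64(97.0)), (240, np.float64(99.0), np.float64(98.0)), (242, np.float64(101.0), np.float64(100.0))]
[np.float64(0.22097665632264923)]
time: 9.35
tcp_pos: [0.4425, 0.3137, -0.0004]
orientation: [0.834, 0.552, -0.001, 0.0]
force: [-0.3, -1.1, 0.9]
grip_width: 1.002
[ 4.425e-01  3.137e-01 -4.000e-04] [-0.3 -1.1  0.9] [ 0.04  0.01 -0.01] [-1.02  0.6   0.43  2.01 -0.42  0.62 -0.71]
-22.994371497687066 1.0015762348877346 9.35
9.35 [ 4.42524995e-01  3.13677923e-01 -3.60517700e-04] [-1.02  0.6   0.43  2.01 -0.42  0.62 -0.71]
knob_bore 0.85 [0.4423 0.3114 0.027 ] [257. 236.]
```

View pics/w8.png

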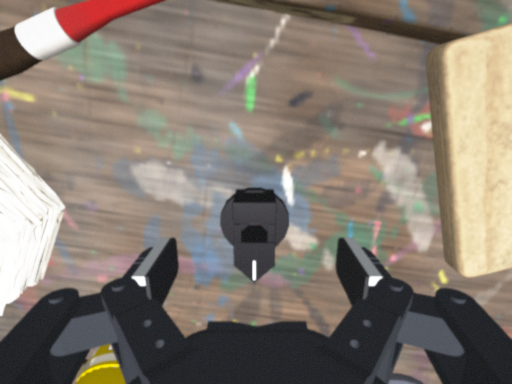

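```bash
python3 -m pendant '[-0.006,0,-0.2,0,0,0, 0,0,-0.1,0,0,0, 0,0,0,0,0,0, 0,0,0,0,0,0]'; python3 -m pendant '[0,0,0,0,0,0, 0,0,0,0,0,0, 0,0,0,0,0,0, 0,0,0,0,0,0, 0,0,0,0,0,0, 0,0,0,0,0,0]' -1; python3 st.py
```

```text
time: 9.78
tcp_pos: [0.4419, 0.3153, -0.0294]
orientation: [0.833, 0.553, 0.0, -0.0]
force: [0.5, 0.4, -0.2]
grip_width: 1.0
time: 10.28
tcp_pos: [0.443, 0.3159, -0.0288]
orientation: [0.833, 0.553, 0.002, -0.0]
force: [-0.7, -0.3, 9.4]
grip_width: 0.293
[ 0.443   0.3159 -0.0288] [-0.7 -0.3  9.4] [-0.11  0.08 -0.01] [-0.99  0.65  0.39  2.01 -0.45  0.56 -0.68]
-22.896506869929148 0.29266368427855455 10.2833
```

```bash
python3 -m pendant '[0,0,0.2,0,0,0, 0,0,0.4,0,0,0, 0,0,0.4,0,0,0, 0,0,0.4,0,0,0, 0,0,0.25,0,0,0, 0,0,0,0,0,0, 0,0,0,0,0,0]'; python3 st.py; python3 look.py w9 knob_bore knob; python3 -c "
from an import *
p,d,m=load('w9.npz'); save('w9c',cv2.resize(p[180:330,156:356],(800,600),interpolation=cv2.INTER_CUBIC))"
```

```text
time: 10.87
tcp_pos: [0.4421, 0.316, 0.1364]
orientation: [0.833, 0.553, 0.002, -0.001]
force: [0.0, -0.2, -1.3]
grip_width: 0.288
[0.4421 0.316  0.1364] [ 0.  -0.2 -1.3] [0.   0.02 0.01] [-1.13  0.39  0.56  1.95 -0.27  0.87 -0.83]
-22.860570376275337 0.2879793710149607 10.8667
10.8667 [0.44210786 0.31598502 0.13635006] [-1.13  0.39  0.56  1.95 -0.27  0.87 -0.83]
knob_bore 0.95 [0.4412 0.3112 0.1948] [258. 268.]
knob 0.63 [0.4447 0.3116 0.1667] [263. 239.]
knob 0.44 [0.4698 0.0921 0.0957] [361. 371.]
```

View pics/w9c.png

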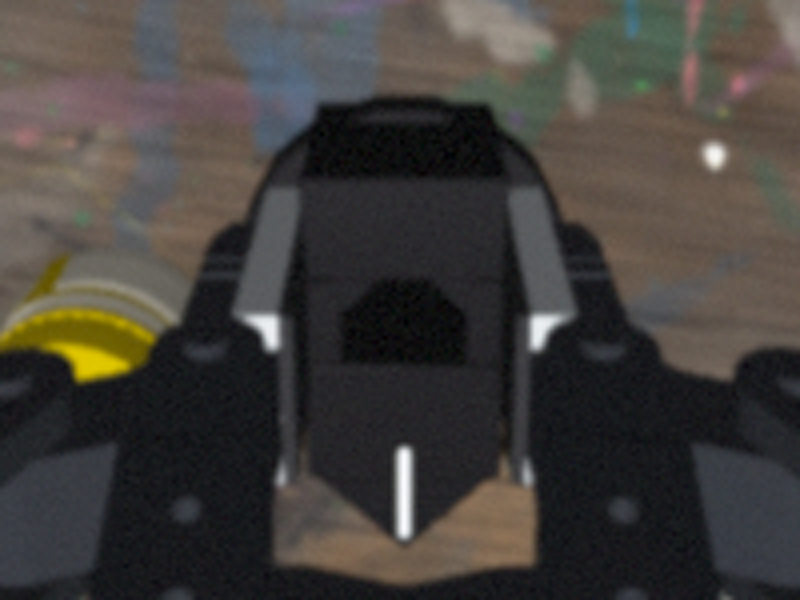

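```bash
python3 - <<'E'
from an import *
o=observe(); tcp=o["tcp_pos"]; T=R.from_quat(o["orientation"]).as_matrix()
p,d,m=load("w9.npz"); C=cloud(d,m)
print("top z from depth", [ (C[v,u]*1000).round(1).tolist() for u,v in((257,240),(240,275),(257,285))])
zt=.1936
g=lambda x,y:T.T@(ray(m,156+x/4,180+y/4,zt)-tcp)*1000
for n,x,y in(("back edge",405,178),("bore far",405,280),("bore flat",405,362),("nose",405,540),("block L",303,300),("block R",510,300),("boreL",342,330),("boreR",468,330)): print(n,g(x,y).round(1))
E
```

```text
top z from depth [[446.9, 325.7, 194.3], [431.0, 310.8, 194.8], [436.6, 301.2, 194.0]]
back edge [ 20.8   1.6 -60.2]
bore far [  6.6   1.6 -60.2]
bore flat [ -5.4   1.6 -60.2]
nose [-33.6   1.7 -60.1]
block L [  3.8 -11.5 -60.2]
block R [  3.8  15.1 -60.2]
boreL [ -0.6  -6.5 -60.2]
boreR [ -0.6   9.8 -60.2]
```

```bash
python3 - <<'E'
from an import *
tc={"w2":([0.47012076,0.09129392,0.25797377],64),"w4":([0.46850077,0.08761877,0.03588822],64),"w5":([0.4717,0.0891,.0405],2.3),"w6":([0.47856515,0.09000616,.227],-1.36),"w3":([.4714,.0891,.0788],63.9)}
c0=np.array([.4716,.089])
for n in tc:
    p,d,m=load(n+".npz"); C=cloud(d,m); r=np.linalg.norm(C[...,:2]-c0,axis=-1)
    for lo,hi,R0 in[(.066,.0715,.04),(.093,.099,.027),(.104,.109,.013)]:
        s=(d>0)&(r<.05)&(C[...,2]>lo)&(C[...,2]<hi)
        if s.sum()<60: continue
        pts=[]
        Q=C[s][:,:2]; q=Q-c0; a=np.degrees(np.arctan2(q[:,1],q[:,0])); rr=np.linalg.norm(q,axis=1)
        for k in range(-180,180,6):
            w=(a>=k)&(a<k+6)
            if w.sum()>1:
                i=np.where(w)[0][rr[w].argmax()]
                if rr[i]>R0*.9: pts.append(Q[i])
        # fixed-ish radius fit, two passes
        pts=np.array(pts)
        if len(pts)<12: continue
        from scipy.optimize import least_squares
        f=least_squares(lambda c:np.linalg.norm(pts-c[:2],axis=1)-c[2],[*c0,R0],loss="soft_l1",f_scale=.0005)
        t,y=tc[n]; v=f.x[:2]-np.array(t[:2]); yy=np.radians(y); ty=v@[np.cos(yy),np.sin(yy)]; tx=v@[-np.sin(yy),np.cos(yy)]
        print(n,lo,len(pts),(f.x*1000).round(2)," in tool x,y:",(tx*1000).round(2),(ty*1000).round(2))
E
```

```text
w2 0.066 59 [471.23  89.18  37.56]  in tool x,y: -1.92 -1.42
w2 0.093 60 [471.35  89.03  26.4 ]  in tool x,y: -2.1 -1.49
w2 0.104 38 [471.41  89.01  12.27]  in tool x,y: -2.16 -1.49
w4 0.066 38 [471.11  89.44  37.74]  in tool x,y: -1.55 2.78
w4 0.093 54 [471.24  89.3   26.94]  in tool x,y: -1.73 2.71
w4 0.104 46 [471.8   89.17  13.06]  in tool x,y: -2.28 2.84
w5 0.066 29 [472.08  90.06  37.77]  in tool x,y: 0.94 0.41
w5 0.093 55 [472.1   89.97  26.79]  in tool x,y: 0.85 0.44
w5 0.104 49 [472.47  88.36  14.05]  in tool x,y: -0.77 0.74
w6 0.066 57 [472.11  89.82  37.73]  in tool x,y: -0.34 -6.45
w6 0.093 60 [472.01  89.74  26.45]  in tool x,y: -0.42 -6.54
w6 0.104 40 [471.88  89.5   12.36]  in tool x,y: -0.66 -6.68
w3 0.066 42 [471.32  89.27  37.78]  in tool x,y: 0.15 0.12
w3 0.093 45 [471.31  89.34  26.76]  in tool x,y: 0.19 0.17
w3 0.104 23 [471.41  89.21  12.44]  in tool x,y: 0.04 0.1
```

```bash
python3 - <<'E'
from an import *
o=observe(); tcp=o["tcp_pos"]; T=R.from_quat(o["orientation"]).as_matrix()
for n in("w9",):
    p,d,m=load(n+".npz"); print(T.T@(m["origin"]-tcp)*1000, (T.T@Rm(m)).round(4))
m=camera_model("wrist"); print(T.T@(m["origin"]-tcp)*1000,(T.T@Rm(m)).round(4))
E
```

```text
[  75.85596056    1.0064907  -183.8500508 ] [[ 6.000e-04  9.576e-01  2.881e-01]
 [ 1.000e+00  1.000e-04 -2.300e-03]
 [-2.200e-03  2.881e-01 -9.576e-01]]
[  74.97748467    0.433412   -180.49252367] [[ 4.000e-04  9.559e-01  2.938e-01]
 [ 1.000e+00 -3.000e-04 -5.000e-04]
 [-4.000e-04  2.938e-01 -9.559e-01]]
```

```bash
python3 -m pendant '[0,-0.2,0,0,0,-0.037, 0.03,-0.2,0,0,0,-0.037, 0.03,-0.2,0,0,0,-0.037, 0.03,-0.2,0,0,0,-0.037, 0.03,-0.2,0,0,0,-0.037, 0.03,-0.2,0,0,0,-0.037, 0.03,-0.2,0,0,0,-0.037, 0.03,-0.2,0,0,0,-0.037, 0.03,-0.2,0,0,0,-0.037, 0.03,-0.2,0,0,0,-0.037, 0.03,-0.2,0,0,0,-0.037, 0.02,-0.07,0,0,0,0]'; python3 -m pendant '[0,0,0,0,0,0, 0,0,0,0,0,0, 0,0,0,0,0,0, 0,0,0,0,0,0]'; python3 st.py; python3 look.py w10 knob_bore knob; python3 st.py; python3 -c "
from an import *
p,d,m=load('w10.npz'); save('w10c',cv2.resize(p[180:330,156:356],(800,600),interpolation=cv2.INTER_CUBIC))
o=observe(); T=R.from_quat(o['orientation']).as_matrix(); print(T.T@(m['origin']-o['tcp_pos'])*1000)"
```

```text
time: 12.02
tcp_pos: [0.4728, 0.0848, 0.1337]
orientation: [0.998, -0.057, -0.001, 0.002]
force: [-0.6, -0.1, -0.0]
grip_width: 0.287
time: 12.35
tcp_pos: [0.4733, 0.0894, 0.1345]
orientation: [0.999, -0.052, -0.0, -0.0]
force: [-0.2, 1.0, 0.7]
grip_width: 0.293
[0.4733 0.0894 0.1345] [-0.2  1.   0.7] [ 0.02  0.02 -0.  ] [-1.03  0.36  0.94  2.1  -0.39  0.86 -1.54]
-95.95601177683945 0.2929854337497378 12.35
12.35 [0.47329036 0.08937354 0.13451213] [-1.03  0.36  0.94  2.1  -0.39  0.86 -1.54]
knob_bore 0.82 [0.4714 0.0875 0.1901] [260. 261.]
knob 0.85 [0.472  0.0844 0.1658] [265. 238.]
[0.4734 0.0889 0.1347] [ 0.6  0.1 -0.2] [-0.01 -0.01  0.  ] [-1.03  0.36  0.94  2.1  -0.39  0.86 -1.54]
-96.02975607555523 0.2968264914437108 12.5
[  75.1015998    -0.695228   -180.22878394]
```

View pics/w10c.png

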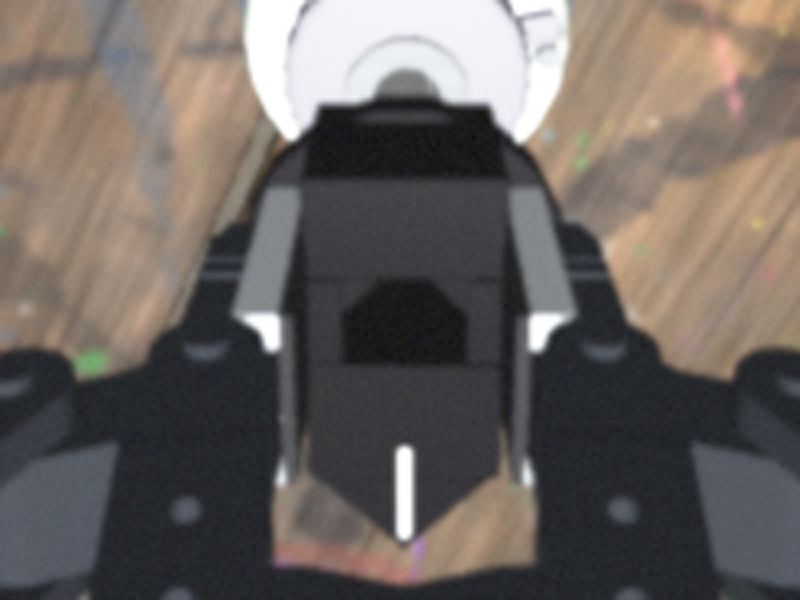

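```bash
python3 - <<'E'
from an import *
from scipy.optimize import least_squares
p,d,m=load("w10.npz"); C=cloud(d,m); Z=[]
c0=np.array([.4715,.089]); q=C[...,:2]-c0; r=np.linalg.norm(q,axis=-1)
for lo,hi,R0 in[(.004,.011,.05),(.066,.0715,.0378),(.093,.099,.0266),(.104,.109,.0127)]:
    s=(d>0)&(r<.055)&(C[...,2]>lo)&(C[...,2]<hi); 
    if s.sum()<30: continue
    Q=C[s][:,:2]; a=np.degrees(np.arctan2(*(Q-c0).T[::-1])); rr=np.linalg.norm(Q-c0,axis=1); pts=[]
    for k in range(-180,180,4):
        w=(a>=k)&(a<k+4)
        if w.sum()>1:
            i=np.where(w)[0][rr[w].argmax()]
            if rr[i]>R0*.93: pts.append(Q[i])
    pts=np.array(pts)
    if len(pts)<6: continue
    f=least_squares(lambda c:np.linalg.norm(pts-c,axis=1)-R0,c0,loss="soft_l1",f_scale=.0005)
    print(lo,len(pts),(f.x*1000).round(2)); Z.append(f.x)
zt=np.median(C[233:245,240:275,2]); print("ztop",zt)
g=lambda x,y:ray(m,156+x/4,180+y/4,zt)*1000
nose=np.degrees(np.arctan2(*(g(405,540)-g(405,178))[1::-1])); print("knob yaw",nose)
for n,x,y,off in(("back",405,178,22),("far",405,280,7.9),("flat",405,363,-4.5),("nose",405,540,-34.5)):
    u=np.array([np.cos(np.radians(nose)),np.sin(np.radians(nose))]); print(n,(g(x,y)[:2]+u*off).round(2))
print("block mid",(g(303,320)+g(508,320))/2,"bore mid",(g(343,340)+g(467,340))/2)
# nose line & foot line
E
```

```text
0.004 51 [472.1  89. ]
0.066 65 [472.97  88.94]
0.093 58 [472.77  88.98]
0.104 42 [472.45  89.  ]
ztop 0.1923745396830022
knob yaw 174.10855120123256
back [471.16  89.28]
far [471.18  89.28]
flat [471.47  89.25]
nose [473.41  89.05]
block mid [473.30428092  88.9916339  192.37453968] bore mid [470.39215229  89.35748202 192.37453968]
```

```bash
python3 -m pendant '[0.015,-0.004,-0.1,0,0,0, 0,0,-0.15,0,0,0, 0,0,-0.1,0,0,0, 0,0,0,0,0,0, 0,0,0,0,0,0, 0,0,0,0,0,0]'; python3 st.py; python3 look.py w11 knob_bore;  python3 -c "
from an import *
p,d,m=load('w11.npz'); save('w11c',cv2.resize(p[180:330,156:356],(800,600),interpolation=cv2.INTER_CUBIC))"
```

```text
time: 13.0
tcp_pos: [0.4754, 0.0875, 0.0999]
orientation: [0.999, -0.054, 0.0, 0.0]
force: [-0.6, -0.1, -0.4]
grip_width: 0.286
[0.4754 0.0875 0.0999] [-0.6 -0.1 -0.4] [-0.02 -0.04  0.04] [-0.97  0.42  0.88  2.12 -0.46  0.79 -1.47]
-96.15780274742949 0.28598711117290854 13.0
13.0 [0.4753508  0.08750274 0.0999343 ] [-0.97  0.42  0.88  2.12 -0.46  0.79 -1.47]
knob_bore 0.58 [0.474  0.0867 0.1587] [258. 263.]
```

View pics/w11c.png

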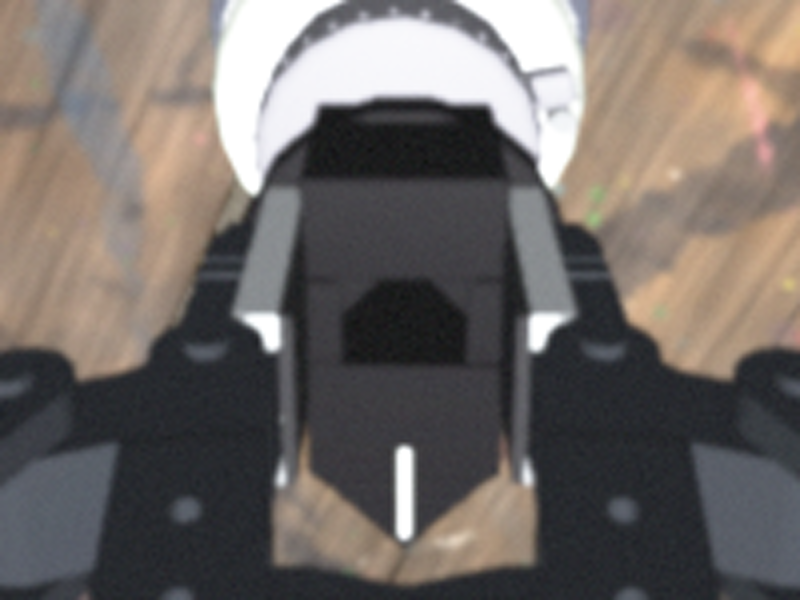

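```bash
cat > rel.py <<'E'
from an import *
from scipy.optimize import least_squares
import sys
p,d,m=load(sys.argv[1]+".npz"); C=cloud(d,m); v0=float(sys.argv[2]) if len(sys.argv)>2 else 0
c0=np.array([.4725,.089]); q=C[...,:2]-c0; r=np.linalg.norm(q,axis=-1)
for lo,hi,R0 in[(.066,.0715,.0378),(.093,.099,.0266),(.104,.109,.0127)]:
    s=(d>0)&(r<.055)&(C[...,2]>lo)&(C[...,2]<hi)
    if s.sum()<30: continue
    Q=C[s][:,:2]; a=np.degrees(np.arctan2(*(Q-c0).T[::-1])); rr=np.linalg.norm(Q-c0,axis=1); pts=[]
    for k in range(-180,180,4):
        w=(a>=k)&(a<k+4)
        if w.sum()>1:
            i=np.where(w)[0][rr[w].argmax()]
            if rr[i]>R0*.93: pts.append(Q[i])
    pts=np.array(pts)
    if len(pts)<6: continue
    f=least_squares(lambda c:np.linalg.norm(pts-c,axis=1)-R0,c0,loss="soft_l1",f_scale=.0005); print(lo,len(pts),(f.x*1000).round(2))
zt=np.median(C[233:245,240:275,2]); g=lambda x,y:ray(m,156+x/4,180+y/4,zt)*1000
nose=np.degrees(np.arctan2(*(g(405,540)-g(405,178))[1::-1])); print("ztop",zt,"knob yaw",nose)
u=np.array([np.cos(np.radians(nose)),np.sin(np.radians(nose))])
for n,x,y,off in(("back",405,178,22),("far",405,280,7.9),("flat",405,363,-4.5)): print(n,(g(x,y)[:2]+u*off).round(2))
E
python3 rel.py w11; python3 rel.py w10; python3 st.py
```

```text
0.066 61 [472.94  88.92]
0.093 49 [472.83  88.97]
ztop 0.15778465834399905 knob yaw 173.90217669419914
back [473.16  87.41]
far [473.18  87.41]
flat [473.47  87.38]
0.066 66 [472.97  88.94]
0.093 59 [472.79  88.97]
0.104 41 [472.43  88.98]
ztop 0.1923745396830022 knob yaw 174.10855120123256
back [471.16  89.28]
far [471.18  89.28]
flat [471.47  89.25]
[0.4755 0.0878 0.1002] [-0.   0.   0.2] [ 0.   -0.03  0.03] [-0.97  0.42  0.88  2.12 -0.46  0.79 -1.47]
-96.14261027913459 0.2894308378619846 13.1
```

```bash
python3 -m pendant '[-0.004,0.014,0,0,0,0, 0,0,0,0,0,0, 0,0,0,0,0,0, 0,0,0,0,0,0]'; python3 look.py w12; python3 rel.py w12; python3 st.py
```

```text
time: 13.43
tcp_pos: [0.4748, 0.0893, 0.1]
orientation: [0.999, -0.053, 0.0, -0.0]
force: [-0.2, -0.2, -0.3]
grip_width: 0.291
13.4333 [0.47476058 0.08927757 0.09997233] [-0.97  0.42  0.88  2.13 -0.46  0.79 -1.48]
0.066 61 [473.02  89.02]
0.093 50 [472.71  88.94]
ztop 0.15782234069961054 knob yaw 173.93497008382684
back [472.55  89.18]
far [472.58  89.18]
flat [472.87  89.15]
[0.4747 0.0892 0.0999] [ 0.5  0.7 -1.1] [-0.01  0.03 -0.03] [-0.97  0.42  0.88  2.13 -0.46  0.79 -1.48]
-96.1276089973697 0.2888059098433434 13.4833
```

Relative alignment is within 0.3 mm, and the knob yaw of 174° matches the spindle flat. Next I'll lower it slowly and watch the force.

```bash
python3 -m pendant '[0,-0.002,-0.03,0,0,0, 0,0,-0.03,0,0,0, 0,0,-0.03,0,0,0, 0,0,0,0,0,0]'; python3 st.py
```

```text
time: 13.82
tcp_pos: [0.4741, 0.0888, 0.0901]
orientation: [0.999, -0.054, -0.001, 0.0]
force: [-0.2, -0.8, -0.5]
grip_width: 0.291
[0.4741 0.0888 0.0901] [-0.2 -0.8 -0.5] [ 0.01 -0.04  0.01] [-0.96  0.44  0.87  2.13 -0.48  0.78 -1.46]
-96.13557346858622 0.2907969188754103 13.8167
```

```bash
python3 -m pendant '[0.002,0,-0.05,0,0,0, 0,0,-0.05,0,0,0, 0,0,-0.03,0,0,0, 0,0,0,0,0,0]'; python3 st.py
```

```text
time: 14.15
tcp_pos: [0.4746, 0.0889, 0.0772]
orientation: [0.999, -0.054, -0.0, 0.0]
force: [-0.6, -0.2, 2.8]
grip_width: 0.287
[0.4746 0.0889 0.0772] [-0.6 -0.2  2.8] [ 0.07  0.23 -0.03] [-0.94  0.46  0.84  2.14 -0.51  0.75 -1.44]
-96.14821032145596 0.28717068069898843 14.15
```

```bash
python3 -m pendant '[0,0,-0.03,0,0,0, 0,0,-0.03,0,0,0, 0,0,-0.02,0,0,0, 0,0,0,0,0,0, 0,0,0,0,0,0]'; python3 st.py
```

```text
time: 14.57
tcp_pos: [0.4749, 0.0889, 0.0701]
orientation: [0.999, -0.054, -0.0, -0.0]
force: [-3.2, 0.1, 8.3]
grip_width: 0.293
[0.4749 0.0889 0.0701] [-3.2  0.1  8.3] [-0.05  0.66 -0.02] [-0.92  0.48  0.83  2.14 -0.53  0.74 -1.42]
-96.14811695632994 0.29251083620264023 14.5667
```

```bash
python3 -m pendant '[0,0,-0.015,0,0,0, 0,0,0,0,0,0]'; python3 st.py;  python3 -m pendant '[0,0,-0.01,0,0,0, 0,0,0,0,0,0, 0,0,0,0,0,0]'; python3 st.py; python3 look.py w13; python3 rel.py w13; python3 -c "
from an import *
p,d,m=load('w13.npz'); save('w13c',cv2.resize(p[180:330,156:356],(800,600),interpolation=cv2.INTER_CUBIC))"
```

```text
time: 14.73
tcp_pos: [0.475, 0.0889, 0.0691]
orientation: [0.999, -0.054, -0.0, -0.001]
force: [-4.6, -0.9, 14.9]
grip_width: 0.292
[0.475  0.0889 0.0691] [-4.6 -0.9 14.9] [-0.13  1.07  0.06] [-0.92  0.48  0.83  2.14 -0.53  0.74 -1.42]
-96.14934099263628 0.2916915167001581 14.7333
time: 14.98
tcp_pos: [0.4751, 0.089, 0.0688]
orientation: [0.999, -0.054, -0.0, -0.001]
force: [-6.9, -0.3, 23.1]
grip_width: 0.288
[0.4751 0.089  0.0688] [-6.9 -0.3 23.1] [-0.15  1.71  0.02] [-0.92  0.48  0.83  2.14 -0.53  0.74 -1.42]
-96.15735630098746 0.28828923698111636 14.9833
14.9833 [0.47507154 0.08899759 0.06883336] [-0.92  0.48  0.83  2.14 -0.53  0.74 -1.42]
0.066 56 [473.    88.92]
0.093 45 [472.97  89.06]
0.104 36 [485.37  88.27]
ztop 0.12672609859933853 knob yaw 173.90392957501743
back [472.95  88.77]
far [472.97  88.77]
flat [473.25  88.74]
```

View pics/w13c.png

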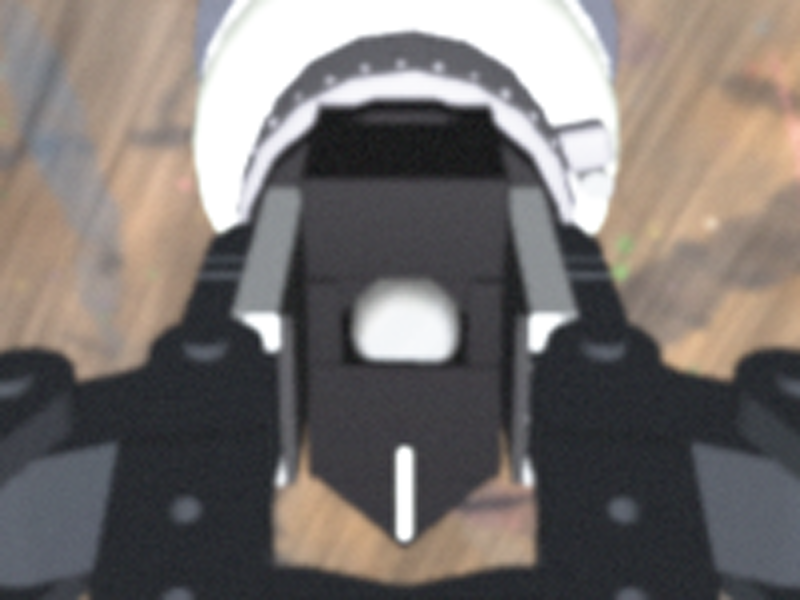

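```bash
python3 -m pendant '[0,0,0,0,0,0, 0,0,0,0,0,0, 0,0,0,0,0,0, 0,0,0,0,0,0]'; python3 st.py; python3 -c "
from rig import *; print(observe()['joint_vel'].round(4)); print(finish_job())"
```

```text
time: 15.37
tcp_pos: [0.475, 0.089, 0.0688]
orientation: [0.999, -0.054, -0.0, -0.001]
force: [-7.7, -1.3, 23.4]
grip_width: 0.292
[0.475  0.089  0.0688] [-7.7 -1.3 23.4] [-0.21  1.68 -0.  ] [-0.92  0.48  0.83  2.14 -0.53  0.74 -1.42]
-96.15578187869549 0.2923034202433542 15.3667
[-0.0002  0.0006 -0.0011 -0.0003  0.001   0.0003  0.0012]
the job is handed in; nothing more can be done
None
```

I tightened the cap, then gripped the right-most knob and pressed it keyed onto the spindle down to the collar's hard stop. I handed the job in at about 15.4 s with the gripper still pressing; the job reports no verdict.

**Last checks**
- **Cap:** the turning torque jumped from 0.1 to 1.4 N m when it reached its stop. In the wrist pictures the lug lies against the stop peg.
- **Knob:** the spindle end is flush with the knob's top (top measured at z ≈ 0.127 m). It is centred within about 0.3 mm, and its yaw of 174° matches the flat at about 173.5°.
- **Push:** steady at about 23 N downward, with the arm at rest and no sign of the grip slipping.
- **Bystanders:** I never touched any on purpose, but I did not measure their positions again at the end.

**What disagreed**
- **TCP offset:** the real fingertips sit about 40 mm short of the reported TCP position. My first attempt at the cap therefore closed on the spindle tip instead. I measured the offset in the wrist depth picture, opened, went lower and regripped.
- **Sideways force:** about 7–8 N remained along x at the end.

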